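# Push a freshly gilded box into its drying bay and start the dryer

## Task

The presentation box on the drying board has wet gold paint on its sides and lid, so push it by its bare wooden end down the empty bay, without letting it touch either of the bay's guide rails, until its front rests against the rubber buffers. Keep it flat on the board: do not lift it and do not touch the paint. Then press the green start button on top of the dryer all the way down, let go, and leave the other pieces on the board where they are.

Things in the scene. Friction and masses are not known exactly. Their poses are not given: they have to be found in the camera images.
- board: fixed plywood drying board on the table, 280 mm (x) by 620 (y) by 16 thick, origin at the centre of its underside. y runs along the bays to the dryer; the half at negative y is an open apron. Rails at x = -120, 0, 120 bound two bays: the one near the robot (positive x) empty, the far one in use. A wooden stop ends both; behind it, y 180 to 290, a grey fan dryer 256 wide, its top 145 above the table
- near_rail: dark wooden guide rail on the robot's side of the empty bay, 12 mm wide, 22 mm high above the board, 152 mm long. Origin: on the board's top, on the rail's middle line, at the bay's mouth; y along the rail towards the stop
- mid_rail: the like guide rail on the other side of the empty bay (between the two bays), same size and origin; 120 mm from the near rail, middle to middle, so 108 mm free between them
- lane_mouth (a point): middle of the empty bay's mouth, on the board's top surface; y points down the bay towards the stop, x across it towards the robot, z up. The bay is 108 mm wide between the rails
- lane_end (a point): point on the bay's middle line at its end, on the board's top surface below the faces of the rubber buffers, 150 mm from the mouth; axes as lane_mouth. The rigid buffers' faces are 16 mm above the board and 64 mm apart
- box: loose presentation box, 120 mm long (y), 90 wide (x), 55 high, 0.25 to 0.5 kg, origin at the centre of its underside. Its +y end is the front, facing the bay; end faces (y = +-60) bare pale wood, sides and lid gold. It starts on the apron, front 100 to 140 mm before the mouth, up to 12 mm off the bay's middle line and 7 degrees askew. Medium sliding friction
- box_center (a point): centre of the box (half-way up, 27.5 mm above its underside), axes as the box
- box_front (a point): middle of the box's front end face, 60 mm from its centre, axes as the box
- paint: the wet gold paint of the box: both side faces and the lid, reaching to 2 mm from the bare end faces. Origin and axes as the box
- start_top (a point): centre of the top of the green start button, 32 mm across, in a round black housing, its top 18 mm above the flat top of the dryer; press straight down
- start (a joint): travel of the start button in m: 0 up, 0.006 fully down (about 4 N); a spring brings it back
- medal_block: wooden block 66 x 66 x 30 mm carrying a painted copper medal, drying in the far bay. Origin: centre of underside. Bystander
- small_box: small teal box with gold lid, 61 x 61 x 46 mm, drying in the far bay. Origin: centre of underside. Bystander
- paint_jar: jar of gold paint, 42 mm across, 58 mm tall, standing on the far side of the board's open apron, before the far bay. Origin: centre of underside. Bystander
- medal: painted copper medal lying flat on the apron, 52 mm across, 5 mm thick. Origin: centre of underside. Bystander
- brush: thin green artist's brush, 160 mm long, lying along the far edge of the apron. Bystander
Not all that is in view belongs to the job. What is shaped like the box but blue or pink is not meant.

How it is judged:
By the outcome, as a careful person would: the job done as asked, in the order asked, and still so for the second after the job is handed in, with the robot touching nothing.
It also fails if it takes over 67 s, if anything falls off the work surface, if the arm or the gripper's body presses on something with over 40 N, if the wrist force passes 120 N, or if a joint passes its speed limit or range.

## Robot

A 6-joint arm with a two-finger parallel gripper is mounted at the origin on the work surface. World frame = base frame: x ahead of the robot, y to its left, z up, the work surface at z = 0. Lengths are in m, angles in rad, forces in N, time in s.
With the tool pointing down it reaches from about 0.3 to 0.875 m from the base axis. Payload 4.2 kg.
Tool frame: the origin (TCP) lies midway between the tips of the shut fingers; the grasp point (between the pads) lies 19 mm behind it (arm.grip_point_offset is the distance from the TCP to the grasp point, in m); z points along the fingers, y is the line along which they close (so a half turn about z gives the same grasp; the last joint's range is limited). The gripper opens to 85 mm and grips with 20 to 120 N. Pads are 22 mm wide; open, the fingers measure 114 mm over their backs; the gripper's body (76 mm by 85 mm) begins 54 mm behind the grasp point. The pads swing forward as they close: fully open they stand 13 mm farther back than shut.
Start: joints at [-1.355, 0.32, 1.565, -0, 1.257, -0.02], TCP at [0.134, -0.559, 0.231] pointing down, gripper open.
Joint ranges: [-3.11, 3.11], [-0.84, 2.01], [0.21, 2.61], [-1.34, 4.49], [0.05, 2.63], [-2.56, 2.56]. Speed limits (rad/s): [2.57, 2.57, 3.14, 3.14, 3.14, 3.14].

## Interface

Orientations are given as a rotation vector (axis times angle).
In Python, from plant import arm, optics gives the robot as it stands. The module is installed in compiled form; this text tells all that it offers.
- The arm moves only by the tool servo_tool, never from a script. Its argument "steps" is a list of rows, each a list of 6 numbers: the shift along the tool's x, y, z in m, then the turn, a rotation vector about the tool's x, y, z in degrees. In form: [[dx, dy, dz, ax, ay, az], ...]. A call has exactly 5 rows; each row shifts and turns the commanded pose from where the row before left it, along the tool's axes as they then stand; what a row does not reach is not made up. A row lasts 1/8 s, in which the tool goes at most 62.5 mm and 10.7 degrees, less where a joint would pass 70% of its speed; a pose out of reach is approached as far as the arm can. A call with a gripper value outside its range is refused whole. "jaw" is the opening in per cent of the stroke, from 0 (shut) to 100 (fully open), set as the call begins (left out, the last holds). The fingers move at their own pace and stop on an object; "squeeze" is the grip in N (left out, the last holds). Time passes only in rows, so rows that do not move let the fingers close, or fill a call up. It gives the time, the measured TCP pose, the force, the opening and the grip force at its end, in the units of the state.
- arm.sense(): the state, without advancing time (a new reading comes with each control period).
- optics.grab_frame(name): name is "side" or "top" or "wrist"; returns the picture (420x560x3 uint8, red, green, blue); there is no depth.
- optics.camera_params(name): a dict with "fovy" (degrees; the focal length in pixels is half the picture's height over the tangent of half this angle, whatever the lens; pixels are square), "cx", "cy" (the principal point, pixels), "k1" (the pictures are not rectified: a ray, as slopes to the right and down, at radius r is drawn at 1 + k1 r^2 times it, then the intrinsics apply), "camera_from_world" (4x4, takes a point from world to camera coordinates). Camera axes: x right, y down, z forward; pixel columns grow to the right and rows downward; lengths in m; the calibration is good to about 2 mm. A picture is of the moment at which its call begins: read the wrist's pose just before it. camera_params takes no time and is no camera call; for the wrist camera it gives the pose at the moment of the call.
- arm.finish_job(): hands the job in; it is judged then, once.
Trained networks look in the newest picture that a camera, given by its name, has taken for a name from the list of things; names that differ only in an ending like _2 or _b are one class to them, and where a whole thing is asked for, a point or a joint stands for the part that bears it (a point fixed in the world has none). Each returns a list of dicts, best first, with "conf" (0 to 1); they miss things now and then, are a little off and sometimes report something else, mostly with a low value. They report only what shows in the picture. A call takes as long as a camera call. They do not tell look-alikes from the thing itself.
- optics.spot_in(camera, thing): "xyz" ([x, y, z] in m, in world coordinates, good to about 4 mm: the middle of the surface that is visible of it).
The state is a dict: "time": time; "q": joint angles; "dq": joint speeds; "joint_torque": joint torques, N m; "eef_pos": TCP position; "eef_rot": TCP orientation; "contact_force": force on the tool from outside, world axes, zero at the start; "torque": the same for the moment, N m; "finger_gap": finger opening in m; "grasp_force": force on a finger pad.
Only numpy, scipy, OpenCV 4.12 (cv2) and the standard library are available. Lean on these libraries where they do the work, as an engineer would, in place of code of your own. Each camera call takes 0.05 s, during which the arm holds its last target. There are 200 camera calls.

## Working session

There is one attempt and no reset: what is moved stays moved. The work goes in short steps, Python scripts to look and compute and a tool call to move; the robot and the scene stay as the last step left them, time stands still between calls to the robot, and variables do not carry over. Pictures are saved under pics/ and viewed, at most 10 in all, crops included, and the job is handed in when it is done.

Besides the shell and the picture viewer there is one more tool, called as name(argument=value, ...), one argument or row to a line, values as JSON. servo_tool: Moves the arm, as the interface text tells. Its arguments: {"type":"object","properties":{"steps":{"type":"array","items":{"type":"array","items":{"type":"number"}}},"jaw":{"type":"number"},"squeeze":{"type":"number"}},"required":["steps"]}

```bash
mkdir -p pics
cat > h.py <<'E'
import numpy as np, cv2
from plant import arm, optics
def proj(p,P):
    M=np.array(P["camera_from_world"]); c=M[:3,:3]@np.asarray(p)+M[:3,3]
    f=210/np.tan(np.radians(P["fovy"])/2); s=c[:2]/c[2]; s=s*(1+P["k1"]*(s@s)); return f*s+[P["cx"],P["cy"]]
def ray(uv,P,z):
    M=np.array(P["camera_from_world"]); f=210/np.tan(np.radians(P["fovy"])/2)
    d=(np.array(uv,float)-[P["cx"],P["cy"]])/f; s=d.copy()
    for _ in range(20): s=d/(1+P["k1"]*(s@s))
    R=M[:3,:3]; o=-R.T@M[:3,3]; v=R.T@np.array([*s,1]); return o+v*(z-o[2])/v[2]
def snap(n,out):
    P=optics.camera_params(n); I=optics.grab_frame(n); cv2.imwrite("pics/"+out,cv2.resize(I[:,:,::-1],(800,600),interpolation=cv2.INTER_CUBIC)); np.save("pics/"+out+".npy",I); return I,P
E
python3 - <<'E'
from h import *
np.set_printoptions(precision=4,suppress=True)
s=arm.sense(); print(s)
for n in("top","side"):
    I,P=snap(n,n+"1.png"); print(n,P)
    for t in("box","lane_mouth","start_top","near_rail","mid_rail","board","medal","paint_jar","small_box"):
        print(n,t,[(np.round(d["xyz"],4),round(d["conf"],2)) for d in optics.spot_in(n,t)])
E
```

```text
{'time': 0.0, 'q': array([-1.355 ,  0.3203,  1.5657, -0.    ,  1.2574, -0.02  ]), 'dq': array([-0.0008, -0.0016, -0.0001, -0.0003, -0.0014, -0.0003]), 'joint_torque': array([  0.0018, -41.5522, -23.416 ,   0.0003,   0.0083,  -0.    ]), 'eef_pos': array([ 0.1342, -0.5586,  0.2305]), 'eef_rot': array([-3.118 , -0.3694,  0.0003]), 'contact_force': array([-0.114 ,  0.6763, -0.1299]), 'torque': array([ 0.051 , -0.0251, -0.0075]), 'grasp_force': 0.0, 'finger_gap': 0.08533019689446686}
top {'fovy': 47.471081753761624, 'cx': 282.461532877841, 'cy': 215.94679898388793, 'k1': -0.01897280920179685, 'camera_from_world': array([[ 0.0228, -0.9997,  0.0036,  0.2465],
       [-0.9899, -0.0231, -0.1399,  0.5244],
       [ 0.1399, -0.0003, -0.9902,  1.2544],
       [ 0.    ,  0.    ,  0.    ,  1.    ]])}
top box [(array([0.4378, 0.7223, 0.052 ]), 0.83), (array([0.2928, 0.1842, 0.0556]), 0.73), (array([0.4978, 0.2371, 0.0713]), 0.58)]
top lane_mouth [(array([ 0.5285, -0.0008,  0.0152]), 0.77)]
top start_top [(array([ 0.4278, -0.1753,  0.1714]), 0.69)]
top near_rail [(array([ 0.4111, -0.0121,  0.0355]),
[... 743 characters left out ...]
0.4322, 0.744 , 0.0564]), 0.57), (array([0.5908, 0.0519, 0.0535]), 0.24)]
side lane_mouth [(array([ 0.5108, -0.0118,  0.017 ]), 0.65)]
side start_top [(array([ 0.4301, -0.1691,  0.1623]), 0.58), (array([0.6163, 0.1179, 0.0469]), 0.17)]
side near_rail [(array([ 0.4111, -0.0005,  0.0352]), 0.61)]
side mid_rail [(array([ 0.528 , -0.017 ,  0.0303]), 0.76), (array([0.5902, 0.0488, 0.0555]), 0.64), (array([0.6198, 0.1191, 0.0491]), 0.18), (array([0.4885, 0.2663, 0.0681]), 0.16)]
side board [(array([ 0.5089, -0.0098,  0.0168]), 0.68)]
side medal [(array([0.64  , 0.2772, 0.0243]), 0.52)]
side paint_jar [(array([0.6191, 0.1224, 0.0468]), 0.77)]
side small_box [(array([0.5864, 0.0502, 0.054 ]), 0.68)]
```

View pics/top1.png

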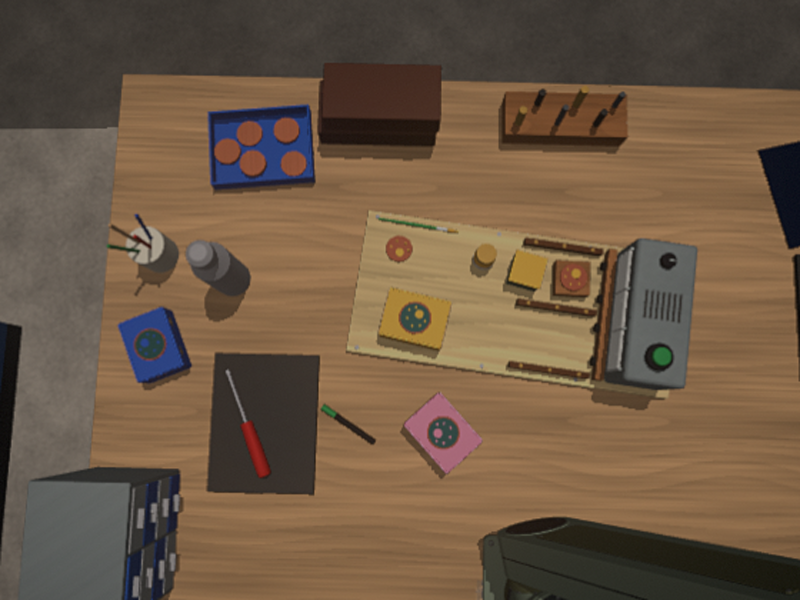

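View pics/side1.png

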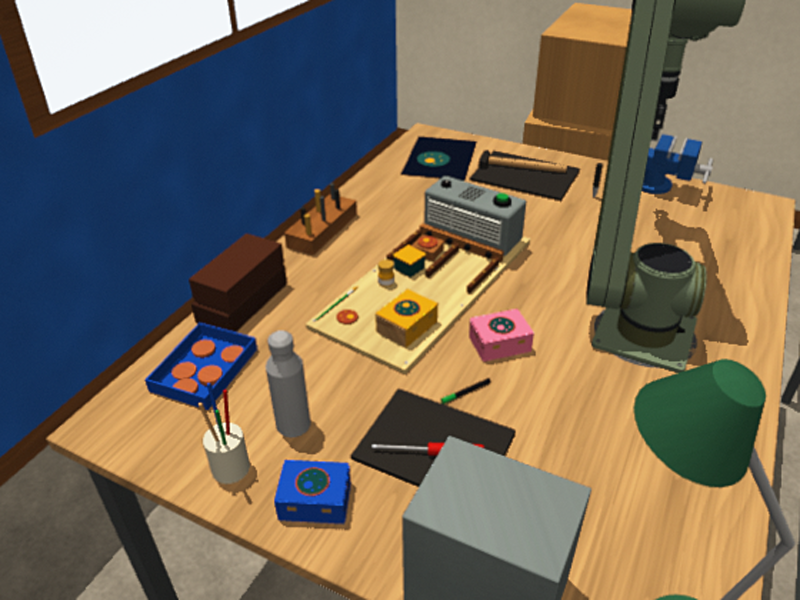

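The top view shows the gold box at about (415,320), with the empty bay between the rails at (550,305) and (550,370), and the green button at (660,357). The bay points to world -y. Next I'll measure the outlines by segmentation.

Run:
```python
from h import *
P=optics.camera_params("top"); I=np.load("pics/top1.png.npy")
c=I[140:290,235:495]; cv2.imwrite("pics/crop.png",cv2.resize(c[:,:,::-1],None,fx=3.05,fy=3.05,interpolation=cv2.INTER_CUBIC))
hsv=cv2.cvtColor(I,cv2.COLOR_RGB2HSV)
for nm,p in(("lid",(275,210)),("lid2",(300,215)),("board",(270,170+10)),("rail",(385,258)),("mrail",(390,215)),("btn",(462,249))):
    print(nm,hsv[p[1],p[0]])
def comp(mask,z,minA):
    n,l,st,ce=cv2.connectedComponentsWithStats(mask.astype(np.uint8))
    for k in range(1,n):
        if st[k,4]<minA: continue
        cn=max(cv2.findContours((l==k).astype(np.uint8),0,1)[0],key=len)[:,0]
        w=np.array([ray(u,P,z)[:2] for u in cn]).astype(np.float32)
        (c,s,a)=cv2.minAreaRect(w*1000); print(np.round(ce[k]),st[k,4],np.round(c,1),np.round(s,1),round(a,2))
R=np.zeros(I.shape[:2],bool); R[140:290,235:495]=1
print("gold");comp(R&(hsv[...,0]>15)&(hsv[...,0]<26)&(hsv[...,1]>185)&(hsv[...,2]>150),.071,100)
print("rail");comp(R&(hsv[...,0]<20)&(hsv[...,1]>120)&(hsv[...,2]<115),.038,60)
print("grn");comp(R&(hsv[...,0]>50)&(hsv[...,0]<75)&(hsv[...,1]>150),.163,60)
```

```text
lid [ 20 170 171]
lid2 [ 20 171 173]
board [ 19 105 168]
rail [ 17 160 137]
mrail [ 18 158 132]
btn [ 65 147 109]
gold
rail
[394. 173.] 273 [645.7 -44.3] [149.6  15.5] 83.06
[422. 224.] 497 [ 517.6 -120.9] [ 23. 253.] 82.97
[394. 198.] 165 [584.2 -57.2] [65.3 68.6] 89.53
[389. 215.] 252 [527.8 -29.7] [153.1  13.3] 82.91
[286. 240.] 68 [453.8 248.2] [115.8   5.2] 77.65
[384. 259.] 225 [409.3 -15.1] [151.1  11.7] 82.96
grn
```

View pics/crop.png

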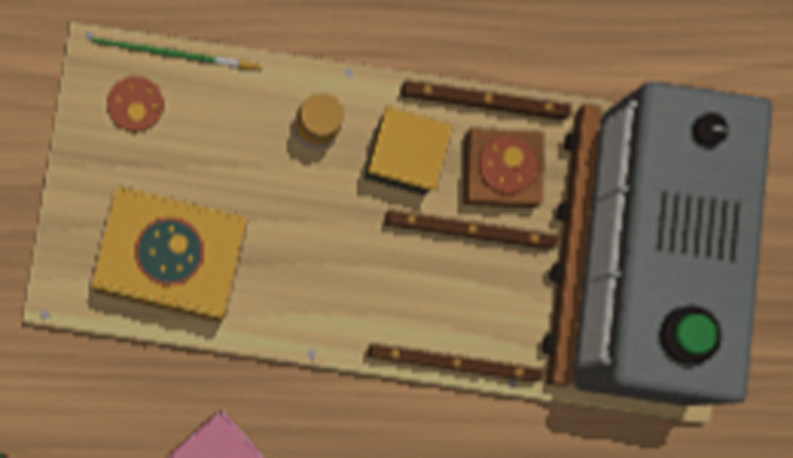

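The crop shows the lid with its corners at about (120,188), (245,213), (220,318) and (95,290). The rails are clean and run at 83°. Next I'll fit the lid and button.

```bash
cat >> h.py <<'E'
def lid(I,P,box,z=.071):
    hsv=cv2.cvtColor(I,cv2.COLOR_RGB2HSV).astype(int); R=np.zeros(I.shape[:2],bool); x0,y0,x1,y1=box; R[y0:y1,x0:x1]=1
    m=(R&(abs(hsv[...,0]-20)<5)&(hsv[...,1]>140)&(hsv[...,2]>135)).astype(np.uint8)
    n,l,st,ce=cv2.connectedComponentsWithStats(m); k=1+np.argmax(st[1:,4])
    cn=max(cv2.findContours((l==k).astype(np.uint8),0,1)[0],key=len)[:,0]
    w=np.array([ray(u,P,z)[:2] for u in cn]).astype(np.float32)
    return st[k,4],cv2.minAreaRect(w*1000),cn
E
python3 - <<'E'
from h import *
P=optics.camera_params("top"); I=np.load("pics/top1.png.npy")
a,r,cn=lid(I,P,(255,195,325,255)); print(a,r,cv2.boxPoints(r).round(1).tolist())
print(cv2.minAreaRect(cn.astype(np.float32)))
hsv=cv2.cvtColor(I,cv2.COLOR_RGB2HSV).astype(int)
m=(abs(hsv[...,0]-65)<12)&(hsv[...,1]>100); m[:,:440]=0;m[:,490:]=0;m[:230]=0;m[270:]=0
v,u=np.nonzero(m); print(len(u),u.mean(),v.mean(),ray((u.mean(),v.mean()),P,.163))
# side lid as check
I=np.load("pics/side1.png.npy");P=optics.camera_params("side");print(lid(I,P,(255,195,310,245))[:2])
print(optics.camera_params("wrist"))
E
```

```text
1075 ((498.23175048828125, 237.84732055664062), (115.81816101074219, 88.825927734375), 77.6841812133789) [[442.5, 190.6999969482422], [529.2999877929688, 171.8000030517578], [554.0, 285.0], [467.20001220703125, 303.8999938964844]]
((290.1351623535156, 222.03219604492188), (44.28584289550781, 33.53865051269531), 13.392498016357422)
151 462.9006622516556 249.02649006622516 [ 0.42996772 -0.18011599  0.163     ]
(np.int32(532), ((488.357421875, 243.72195434570312), (125.50235748291016, 117.99620056152344), 77.63065338134766))
{'fovy': 69.81912001608326, 'cx': 280.07316257421763, 'cy': 207.61973960133653, 'k1': 0.013171316243410336, 'camera_from_world': array([[ 0.23265504, -0.97255853,  0.00124002, -0.57590005],
       [-0.93626659, -0.22362788,  0.27091595, -0.03495648],
       [-0.26320431, -0.06419095, -0.96260221,  0.37776137],
       [ 0.        ,  0.        ,  0.        ,  1.        ]])}
```

```bash
cat >> h.py <<'E'
from scipy.spatial.transform import Rotation as Ro
def Rt(yaw,tilt=0):  # tool x at world angle yaw, z down; tilt>0: tips lead along -tool x
    return Ro.from_euler('z',yaw,degrees=True)*Ro.from_euler('x',180,degrees=True)*Ro.from_euler('y',-tilt,degrees=True)
def rows(wps,cur=None):
    """wps: list of (xyz m, yaw, tilt, nrows)"""
    s=arm.sense(); p=np.array(s["eef_pos"]); R=Ro.from_rotvec(s["eef_rot"])
    if cur: p,R=np.array(cur[0]),Rt(*cur[1:])
    out=[]
    for q,y,t,n in wps:
        Q=Rt(y,t); dp=(np.array(q)-p)/n; dr=(R.inv()*Q).as_rotvec()/n
        for _ in range(n):
            out.append(np.r_[np.round(R.inv().apply(dp),4),np.round(np.degrees(dr),2)]); R=R*Ro.from_rotvec(dr)
            p=p+dp
    for i,o in enumerate(out): print("[" + ",".join("%g"%(v+0) for v in o)+"],",end="\n" if i%5==4 else " ")
E
python3 - <<'E'
from h import *
print(Rt(13.5).as_matrix().round(2).tolist(), Ro.from_rotvec(arm.sense()["eef_rot"]).as_matrix().round(2).tolist(), Rt(13.5,8).as_matrix()[:,2])
rows([((.35,-.18,.27),40,0,9),((.521,.345,.2),77.7,0,11)])
E
```

```text
[[0.97, 0.23, 0.0], [0.23, -0.97, -0.0], [0.0, 0.0, -1.0]] [[0.97, 0.23, 0.0], [0.23, -0.97, -0.0], [0.0, 0.0, -1.0]] [-0.13532774 -0.03248932 -0.99026807]
[0.0331,-0.0354,-0.0043,0,0,-2.94], [0.0349,-0.0336,-0.0043,0,0,-2.94], [0.0366,-0.0318,-0.0043,0,0,-2.94], [0.0382,-0.0299,-0.0043,0,0,-2.94], [0.0397,-0.0279,-0.0043,0,0,-2.94],
[0.041,-0.0258,-0.0043,0,0,-2.94], [0.0423,-0.0236,-0.0043,0,0,-2.94], [0.0435,-0.0214,-0.0043,0,0,-2.94], [0.0445,-0.0192,-0.0043,0,0,-2.94], [0.0426,-0.0266,0.0064,0,0,-3.43],
[0.0441,-0.024,0.0064,0,0,-3.43], [0.0455,-0.0213,0.0064,0,0,-3.43], [0.0466,-0.0185,0.0064,0,0,-3.43], [0.0477,-0.0157,0.0064,0,0,-3.43], [0.0485,-0.0128,0.0064,0,0,-3.43],
[0.0492,-0.0099,0.0064,0,0,-3.43], [0.0497,-0.007,0.0064,0,0,-3.43], [0.05,-0.004,0.0064,0,0,-3.43], [0.0502,-0.001,0.0064,0,0,-3.43], [0.0502,0.002,0.0064,0,0,-3.43],
```

servo_tool(
  steps=[
    [0.0331,-0.0354,-0.0043,0,0,-2.94],
    [0.0349,-0.0336,-0.0043,0,0,-2.94],
    [0.0366,-0.0318,-0.0043,0,0,-2.94],
    [0.0382,-0.0299,-0.0043,0,0,-2.94],
    [0.0397,-0.0279,-0.0043,0,0,-2.94],
  ],
  jaw=52,
)

```text
time: 1.62
eef_pos: [0.2547, -0.347, 0.2531]
eef_rot: [3.046, 0.767, 0.001]
contact_force: [0.8, 0.3, 0.9]
finger_gap: 0.0443
grasp_force: 0.0
```

servo_tool(
  steps=[
    [0.041,-0.0258,-0.0043,0,0,-2.94],
    [0.0423,-0.0236,-0.0043,0,0,-2.94],
    [0.0435,-0.0214,-0.0043,0,0,-2.94],
    [0.0445,-0.0192,-0.0043,0,0,-2.94],
    [0.0426,-0.0266,0.0064,0,0,-3.43],
  ],
)

```text
time: 2.25
eef_pos: [0.3671, -0.131, 0.2644]
eef_rot: [2.916, 1.163, 0.004]
contact_force: [0.5, -1.2, 0.4]
finger_gap: 0.0443
grasp_force: 0.0
```

servo_tool(
  steps=[
    [0.0441,-0.024,0.0064,0,0,-3.43],
    [0.0455,-0.0213,0.0064,0,0,-3.43],
    [0.0466,-0.0185,0.0064,0,0,-3.43],
    [0.0477,-0.0157,0.0064,0,0,-3.43],
    [0.0485,-0.0128,0.0064,0,0,-3.43],
  ],
)

```text
time: 2.88
eef_pos: [0.4439, 0.1081, 0.2316]
eef_rot: [2.711, 1.587, 0.001]
contact_force: [1.3, 0.2, 0.4]
finger_gap: 0.0441
grasp_force: 0.0
```

servo_tool(
  steps=[
    [0.0492,-0.0099,0.0064,0,0,-3.43],
    [0.0497,-0.007,0.0064,0,0,-3.43],
    [0.05,-0.004,0.0064,0,0,-3.43],
    [0.0502,-0.001,0.0064,0,0,-3.43],
    [0.0502,0.002,0.0064,0,0,-3.43],
  ],
)

```text
time: 3.5
eef_pos: [0.5216, 0.3468, 0.1994]
eef_rot: [2.444, 1.973, 0.0]
contact_force: [0.5, 0.5, 0.2]
finger_gap: 0.0446
grasp_force: 0.0
```

Run:
```python
from h import *
P=optics.camera_params("wrist")
I,P=snap("wrist","w1.png")
np.set_printoptions(suppress=True,precision=4)
print(np.array(P["camera_from_world"]))
I,P=snap("top","t2.png"); print(lid(I,P,(255,195,325,255))[:2])
rows([((.521,.345,.034),77.7,8,5)])
```

```text
[[ 0.9773 -0.2118  0.0011 -0.4362]
 [-0.2041 -0.9404  0.2721  0.405 ]
 [-0.0566 -0.2662 -0.9623  0.4692]
 [ 0.      0.      0.      1.    ]]
(np.int32(203), ((517.1119995117188, 188.06216430664062), (71.03327178955078, 34.958946228027344), 32.58956527709961))
[-0.0009,0,0.0328,0,-1.61,0.05], [0,0,0.0328,0,-1.61,0.05], [0.0009,0,0.0328,0,-1.61,0.05], [0.0019,0,0.0327,0,-1.61,0.05], [0.0028,0,0.0327,0,-1.61,0.05],
```

View pics/w1.png

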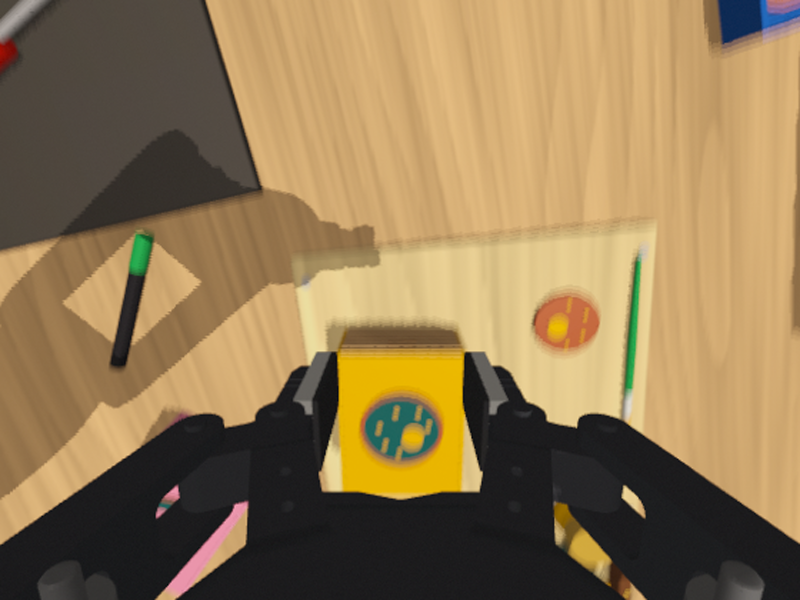

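The wrist view shows the lid's rear edge from (338,347) to (463,347), parallel to the image rows. So the box is aligned with the tool and centred between the fingers. I'll check those corners by ray.

Run:
```python
from h import *
P=optics.camera_params("wrist"); I=np.load("pics/w1.png.npy")
for u in((338,347),(463,347),(340,490),(462,490)): print(u,(ray(np.array(u)*.7,P,.071)*1000).round(1))
hsv=cv2.cvtColor(I,cv2.COLOR_RGB2HSV)
# left/right/rear lid edges, subpixel by saturation/hue transition
g=(abs(hsv[...,0].astype(int)-22)<4)&(hsv[...,1]>200)&(hsv[...,2]>170)
pts=[]
for c in range(244,318,6):
    r=[k for k in range(235,260) if g[k:k+4,c].all()]; 
    if r: pts.append(ray((c,r[0]-.5),P,.071)[:2]*1000)
pts=np.array(pts); k=np.polyfit(pts[:,0],pts[:,1],1); print("rear edge",pts.mean(0),np.degrees(np.arctan(k[0]))+90)
```

```text
(338, 347) [471.6 315.8  71. ]
(463, 347) [553.9 298.1  71. ]
(340, 490) [444.9 204.9  71. ]
(462, 490) [533.5 185.8  71. ]
rear edge [511.15004253 301.17106262] 79.13915161892686
```

servo_tool(
  steps=[
    [-0.0009,0,0.034,0,-1.6,0],
    [0,0,0.034,0,-1.6,0],
    [0.0009,0,0.034,0,-1.6,0],
    [0.0019,0,0.034,0,-1.6,0],
    [0.0028,0,0.034,0,-1.6,0],
  ],
)

```text
time: 4.22
eef_pos: [0.5201, 0.3395, 0.0288]
eef_rot: [2.375, 1.912, -0.167]
contact_force: [-0.2, -0.3, -0.1]
finger_gap: 0.0446
grasp_force: 0.0
```

Run:
```python
from h import *
I,P=snap("wrist","w2.png")
print(arm.sense()["eef_pos"],Ro.from_rotvec(arm.sense()["eef_rot"]).as_matrix().round(3).tolist())
for y in(.296,.301): print([ (proj(p,P)/.7).round() for p in((.511-.044,y+.0096,.071),(.511+.044,y-.0096,.071),(.511-.044,y+.0096,.016),(.511+.044,y-.0096,.016))])
```

```text
[0.51771823 0.33839067 0.02406749] [[0.211, 0.977, -0.036], [0.967, -0.214, -0.142], [-0.146, -0.005, -0.989]]
[array([258., 568.]), array([547., 567.]), array([297., 442.]), array([507., 441.])]
[array([253., 557.]), array([546., 557.]), array([293., 433.]), array([505., 432.])]
```

View pics/w2.png

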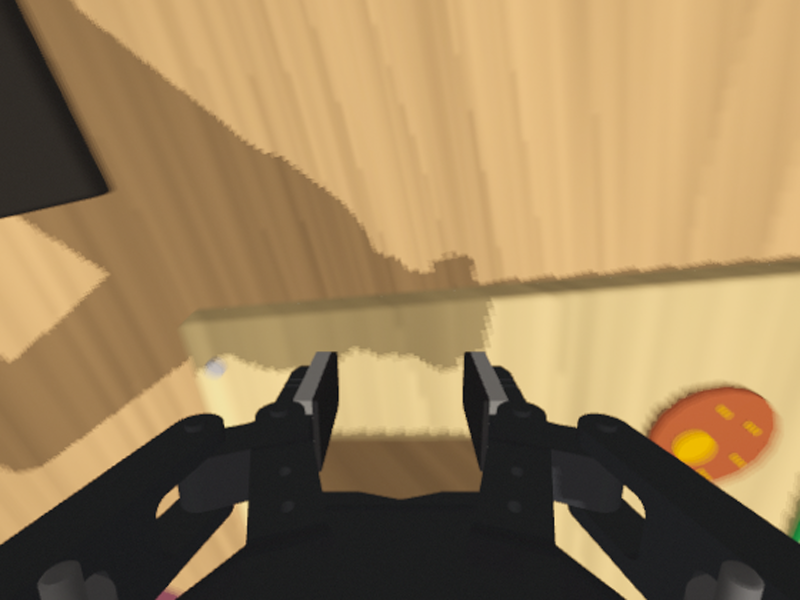

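The box's lower rear edge is at about row 437, parallel to the fingers, so the rear face is at y≈0.2985. I'll approach it, then push along a smooth curve.

```bash
cat >> h.py <<'E'
d=np.array([-.1226,-.9925]); e=np.array([-.9925,.1226]); MOUTH=np.array([.4778,.0530]); BY=82.96
def plan(s,s0,l0,psi0,s1):   # box centre pose in bay coords (mm, deg)
    if s>=s1: return 0.,0.
    L=s1-s0; u=(s-s0)/L; m=np.tan(np.radians(psi0))
    l=l0*(2*u**3-3*u**2+1)+m*L*(u**3-2*u**2+u); dl=(l0*(6*u*u-6*u)/L)+m*(3*u*u-4*u+1)
    return l,np.degrees(np.arctan(dl))
def tcp(s,l,psi,D,z,lat=0):
    yaw=BY-psi; r=np.array([np.cos(np.radians(yaw)),np.sin(np.radians(yaw))]); t=np.array([-r[1],r[0]])
    p=MOUTH+(s*d+l*e)/1000+(60+D)/1000*r+lat/1000*t
    return (p[0],p[1],z),yaw
E
python3 - <<'E'
from h import *
p,y=tcp(-188.1,2.2,5.25,15,.027); print(p,y)
rows([(p,y,8,5)])
E
```

```text
(np.float64(0.5146420492306784), np.float64(0.31324017552777195), 0.027) 77.71
[-0.0051,0.0005,0.0002,-0.06,0.08,0], [-0.0051,0.0005,0.0001,-0.06,0.08,0], [-0.0051,0.0005,0.0001,-0.06,0.08,0], [-0.0051,0.0005,0.0001,-0.06,0.08,0], [-0.0051,0.0005,0.0001,-0.06,0.08,0],
```

servo_tool(
  steps=[
    [-0.005,0.0005,0,0,0,0],
    [-0.005,0.0005,0,0,0,0],
    [-0.005,0.0005,0,0,0,0],
    [-0.005,0.0005,0,0,0,0],
    [-0.005,0.0005,0,0,0,0],
  ],
)

```text
time: 4.9
eef_pos: [0.5174, 0.3153, 0.0335]
eef_rot: [2.375, 1.913, -0.165]
contact_force: [-0.8, -0.2, -0.4]
finger_gap: 0.0445
grasp_force: 0.0
```

servo_tool(
  steps=[
    [0,0,0,0,0,0],
    [0,0,0,0,0,0],
    [0,0,0,0,0,0],
    [0,0,0,0,0,0],
    [0,0,0,0,0,0],
  ],
)

```text
time: 5.52
eef_pos: [0.5173, 0.3157, 0.0328]
eef_rot: [2.375, 1.913, -0.166]
contact_force: [0.0, -0.2, 0.7]
finger_gap: 0.0443
grasp_force: 0.0
```

Run:
```python
from h import *
I,P=snap("wrist","w3.png")
I,P2=snap("side","s3.png")
cv2.imwrite("pics/c3.png",np.hstack([cv2.resize(cv2.imread("pics/w3.png"),(400,300)),cv2.resize(I[170:260,220:340,::-1],(400,300))]))
s=arm.sense();print(s["eef_pos"],s["contact_force"])
for D in(-2,0,2):
    for z in(.016,):
        print([(proj((*(np.array(tcp(-188.1-D,2.2,5.25,0,z,k)[0])[:2]),z),P)/2/.7).round(1).tolist() for k in(-45,45)])
```

```text
[0.51731868 0.31569944 0.03286306] [-0.31822936 -0.24343398 -0.04392569]
[[252.3, 194.2], [144.1, 194.3]]
[[252.3, 192.2], [143.6, 192.3]]
[[252.3, 190.2], [143.1, 190.3]]
```

View pics/c3.png

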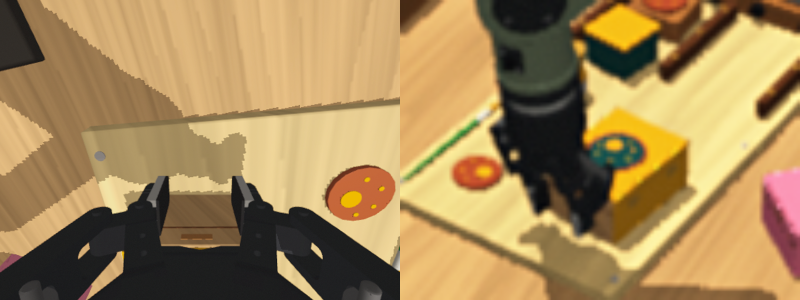

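The box's rear foot edge is at row ~193 of the wrist crop, which matches the estimate, and the fingers are behind the end face, centred and clear of the paint. Next is the curved push.

Run:
```python
from h import *
A=(-188.1,2.2,5.25,-40)
w=[]
p,y=tcp(-188.1,2.2,5.25,11,.027); w.append((p,y,8,2))
for s in np.arange(-180,-43,8): l,psi=plan(s,*A); p,y=tcp(s,l,psi,11,.027); w.append((p,y,8,1)); 
print([(s,*np.round(plan(s,*A),2)) for s in(-180,-164,-148,-124,-100,-60)])
rows(w)
```

```text
[(-180, np.float64(2.85), np.float64(3.89)), (-164, np.float64(3.6), np.float64(1.56)), (-148, np.float64(3.76), np.float64(-0.29)), (-124, np.float64(3.22), np.float64(-2.14)), (-100, np.float64(2.12), np.float64(-2.9)), (-60, np.float64(0.32), np.float64(-1.73))]
[-0.003,-0.001,0.0034,0,0,0], [-0.003,-0.001,0.0034,0,0,0], [-0.0081,-0.0016,0.0011,-0.19,0,-1.35], [-0.008,-0.0014,0.0011,-0.17,0,-1.21], [-0.0079,-0.0013,0.0011,-0.15,0,-1.09],
[-0.0079,-0.0012,0.0011,-0.14,0,-0.98], [-0.0079,-0.001,0.0011,-0.12,0,-0.85], [-0.0079,-0.0009,0.0011,-0.1,0,-0.73], [-0.0079,-0.0007,0.0011,-0.09,0,-0.61], [-0.0079,-0.0006,0.0011,-0.07,0,-0.49],
[-0.0079,-0.0004,0.0011,-0.05,0,-0.37], [-0.0079,-0.0003,0.0011,-0.04,0,-0.25], [-0.0079,-0.0002,0.0011,-0.02,0,-0.13], [-0.0079,0,0.0011,0,0,-0.01], [-0.0079,0.0001,0.0011,0.02,0,0.11],
[-0.0079,0.0003,0.0011,0.03,0,0.23], [-0.0079,0.0004,0.0011,0.05,0,0.35], [-0.0079,0.0006,0.0011,0.07,0,0.47], [-0.0079,0.0007,0.0011,0.08,0,0.59], [-0.0079,0.0008,0.0011,0.1,0,0.72],
```

servo_tool(
  steps=[
    [-0.003,-0.001,0.0034,0,0,0],
    [-0.003,-0.001,0.0034,0,0,0],
    [-0.008,-0.0016,0.001,-0.19,0,-1.35],
    [-0.008,-0.0014,0.0011,-0.17,0,-1.2],
    [-0.008,-0.0013,0.0011,-0.15,0,-1.1],
  ],
)

```text
time: 6.25
eef_pos: [0.5048, 0.2859, 0.0272]
eef_rot: [2.309, 1.988, -0.161]
contact_force: [0.7, 1.3, -0.8]
finger_gap: 0.0445
grasp_force: 0.8
```

servo_tool(
  steps=[
    [-0.0079,-0.0012,0.0011,-0.14,0,-0.98],
    [-0.0079,-0.001,0.0011,-0.12,0,-0.85],
    [-0.0079,-0.0009,0.0011,-0.1,0,-0.73],
    [-0.0079,-0.0007,0.0011,-0.09,0,-0.61],
    [-0.0079,-0.0006,0.0011,-0.07,0,-0.5],
  ],
)

```text
time: 6.88
eef_pos: [0.4959, 0.2469, 0.0273]
eef_rot: [2.241, 2.058, -0.157]
contact_force: [-0.1, 2.5, -1.4]
finger_gap: 0.0443
grasp_force: 0.9
```

```bash
cat > look.py <<'E'
from h import *
import sys
optics.grab_frame("side")
for n in("wrist","side","top"):
    I,P=snap(n,sys.argv[1]+n+".png")
    for t in ("box","box_front") if n!="wrist" else ():
        print(n,t,[(np.round(q["xyz"],4).tolist(),round(q["conf"],2)) for q in optics.spot_in(n,t)])
s=arm.sense(); p=s["eef_pos"]; M=Ro.from_rotvec(s["eef_rot"]).as_matrix()
yaw=np.degrees(np.arctan2(M[1,0],M[0,0])); D=11
r=M[:2,0]/np.hypot(*M[:2,0]); C=p[:2]-.071*r-MOUTH
print(s["time"],p,"yaw",yaw,"psi",BY-yaw,"tilt",np.degrees(np.arcsin(-M[2,0])),"box s,l if D=11,lat=0:",C@d*1000,C@e*1000, s["contact_force"])
a=[cv2.imread("pics/"+sys.argv[1]+n+".png") for n in("wrist","side","top")]
cv2.imwrite("pics/"+sys.argv[1]+".png",np.hstack([cv2.resize(a[0],(400,300)),cv2.resize(a[2][200:440,320:640],(400,300))]))
E
python3 look.py L1
```

```text
side box [([0.2847, 0.204, 0.0523], 0.96), ([0.4558, 0.1763, 0.0631], 0.75), ([0.4302, 0.7454, 0.0576], 0.62), ([0.6292, 0.1275, 0.0481], 0.43), ([0.4916, 0.0234, 0.0164], 0.23)]
side box_front [([0.4558, 0.1794, 0.063], 0.64), ([0.4291, 0.7418, 0.0566], 0.64), ([0.2829, 0.2038, 0.0522], 0.57)]
top box [([0.5091, 0.1444, 0.068], 0.91), ([0.4383, 0.7203, 0.0536], 0.65)]
top box_front [([0.4398, 0.7184, 0.0575], 0.63), ([0.5063, 0.1424, 0.0733], 0.57)]
7.275 [0.49596047 0.24742254 0.02725293] yaw 85.1017237531442 psi -2.1417237531442055 tilt 8.01450036750066 box s,l if D=11,lat=0: -124.23744580035297 3.1561343833351243 [-0.98424373 -0.12393753  0.50250233]
```

View pics/L1.png

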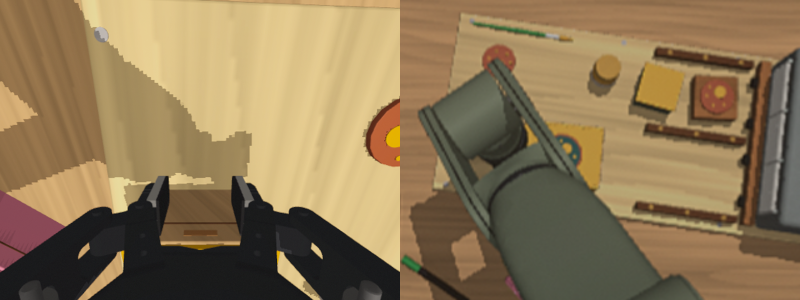

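The box follows the fingers. In the top view its front edge is visible at (600–605, 126–190) of the crop. I'll measure that edge against the first picture.

```bash
cat > front.py <<'E'
from h import *
import sys
def fe(f,x0,x1,y0,y1):
    I=np.load(f); P=optics.camera_params("top"); hsv=cv2.cvtColor(I,cv2.COLOR_RGB2HSV).astype(int)
    g=(abs(hsv[...,0]-20)<5)&(hsv[...,1]>140)&(hsv[...,2]>135); m=np.zeros_like(g); m[y0:y1,x0:x1]=g[y0:y1,x0:x1]
    n,l,st,_=cv2.connectedComponentsWithStats(m.astype(np.uint8)); k=1+np.argmax(st[1:,4]); m=l==k
    rr=[r for r in range(y0,y1) if m[r].sum()>3]; rr=rr[3:]  # rows, skipping the corner
    pr=np.array([ray((np.nonzero(m[r])[0].max()+.5,r),P,.071)[:2]*1000 for r in rr])
    b=np.array([((q/1000-MOUTH)@d*1000,(q/1000-MOUTH)@e*1000) for q in pr])
    top=st[k,1]-.5; cc=[c for c in range(x0,x1) if m[:,c].sum()>3][3:-4]
    pc=np.array([ray((c,np.nonzero(m[:,c])[0].min()-.5),P,.071)[:2] for c in cc]); bc=np.array([((q-MOUTH)@d*1000,(q-MOUTH)@e*1000) for q in pc])
    for nm,B,i,j in(("front s at l, deg",b,1,0),("far side l at s, deg",bc,0,1)):
        k=np.polyfit(B[:,i],B[:,j],1); k=np.polyfit(*B[abs(np.polyval(k,B[:,i])-B[:,j])<1.5][:,[i,j]].T,1)
        print(nm,B[:,j].mean().round(1),B[:,i].mean().round(1),"range",B[:,i].min().round(),B[:,i].max().round(),"slope deg",np.degrees(np.arctan(k[0])).round(2),"fit at 0:",k[1].round(1))
for a in sys.argv[1:]:
    v=a.split(","); print(v[0]); fe(v[0],*map(int,v[1:]))
E
python3 front.py pics/top1.png.npy,255,325,195,255 pics/L1top.png.npy,300,345,200,245
```

```text
pics/top1.png.npy
front s at l, deg -133.4 -1.3 range -43.0 48.0 slope deg 7.88 fit at 0: -132.5
far side l at s, deg -40.5 -194.0 range -244.0 -139.0 slope deg -0.71 fit at 0: -43.0
pics/L1top.png.npy
front s at l, deg -64.3 0.6 range -42.0 43.0 slope deg 2.18 fit at 0: -64.3
far side l at s, deg -42.0 -107.7 range -137.0 -79.0 slope deg -2.6 fit at 0: -46.9
```

servo_tool(
  steps=[
    [-0.0079,-0.0004,0.0011,-0.05,0,-0.37],
    [-0.0079,-0.0003,0.0011,-0.04,0,-0.25],
    [-0.0079,-0.0002,0.0011,-0.02,0,-0.13],
    [-0.0079,0,0.0011,0,0,0],
    [-0.0079,0.0001,0.0011,0.02,0,0.11],
  ],
)

```text
time: 7.9
eef_pos: [0.492, 0.207, 0.0273]
eef_rot: [2.23, 2.07, -0.156]
contact_force: [0.1, 1.8, -0.5]
finger_gap: 0.0449
grasp_force: 1.0
```

servo_tool(
  steps=[
    [-0.0079,0.0003,0.0011,0.03,0,0.23],
    [-0.0079,0.0004,0.0011,0.05,0,0.35],
    [-0.0079,0.0006,0.0011,0.07,0,0.47],
    [-0.0079,0.0007,0.0011,0.08,0,0.6],
    [-0.0079,0.0008,0.0011,0.1,0,0.7],
  ],
)

```text
time: 8.52
eef_pos: [0.4914, 0.1671, 0.0273]
eef_rot: [2.275, 2.024, -0.159]
contact_force: [0.6, 2.5, -0.7]
finger_gap: 0.0445
grasp_force: 0.9
```

```bash
python3 look.py L2 | grep yaw; python3 front.py pics/L2top.png.npy,325,375,200,250
```

```text
8.925 [0.49137481 0.1677696  0.02740183] yaw 83.38705132238385 psi -0.42705132238386057 tilt 8.013830900637492 box s,l if D=11,lat=0: -44.571996908106165 0.06622404064174481 [-0.50983918  0.79560107  0.32630507]
pics/L2top.png.npy
front s at l, deg 15.3 -11.1 range -43.0 21.0 slope deg -0.03 fit at 0: 15.3
far side l at s, deg -44.2 -14.9 range -31.0 1.0 slope deg -1.81 fit at 0: -44.5
```

View pics/L2.png

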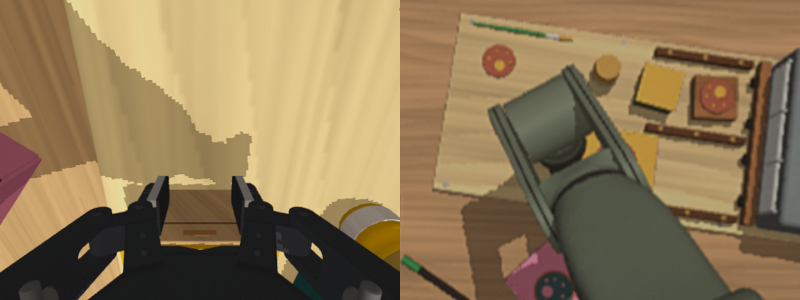

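On track: the front is 15–17 mm inside the mouth, centred to within about 1 mm and nearly square. I'll push straight on.

Run:
```python
from h import *
w=[]
for s,psi,n in((-4.6,0,5),(35.4,0,5),(75.4,0,5)):
    p,y=tcp(s,0,psi,11,.027); w.append((p,y,8,n))
rows(w)
```

```text
[-0.0079,0.0001,0.0012,0.01,0,0.08], [-0.0079,0.0001,0.0012,0.01,0,0.08], [-0.0079,0.0001,0.0012,0.01,0,0.08], [-0.0079,0.0001,0.0012,0.01,0,0.08], [-0.0079,0.0001,0.0012,0.01,0,0.08],
[-0.0079,0,0.0011,0,0,0], [-0.0079,0,0.0011,0,0,0], [-0.0079,0,0.0011,0,0,0], [-0.0079,0,0.0011,0,0,0], [-0.0079,0,0.0011,0,0,0],
[-0.0079,0,0.0011,0,0,0], [-0.0079,0,0.0011,0,0,0], [-0.0079,0,0.0011,0,0,0], [-0.0079,0,0.0011,0,0,0], [-0.0079,0,0.0011,0,0,0],
```

servo_tool(
  steps=[
    [-0.0079,0.0001,0.0011,0,0,0.1],
    [-0.0079,0.0001,0.0011,0,0,0.1],
    [-0.0079,0.0001,0.0011,0,0,0.1],
    [-0.0079,0.0001,0.0011,0,0,0.1],
    [-0.0079,0.0001,0.0011,0,0,0],
  ],
)

```text
time: 9.55
eef_pos: [0.487, 0.1274, 0.0274]
eef_rot: [2.281, 2.016, -0.159]
contact_force: [-0.3, 1.9, 0.3]
finger_gap: 0.0443
grasp_force: 1.0
```

servo_tool(
  steps=[
    [-0.0079,0,0.0011,0,0,0],
    [-0.0079,0,0.0011,0,0,0],
    [-0.0079,0,0.0011,0,0,0],
    [-0.0079,0,0.0011,0,0,0],
    [-0.0079,0,0.0011,0,0,0],
  ],
)

```text
time: 10.18
eef_pos: [0.4821, 0.0879, 0.0274]
eef_rot: [2.281, 2.016, -0.159]
contact_force: [0.7, 2.0, -0.9]
finger_gap: 0.0445
grasp_force: 0.9
```

servo_tool(
  steps=[
    [-0.0079,0,0.0011,0,0,0],
    [-0.0079,0,0.0011,0,0,0],
    [-0.0079,0,0.0011,0,0,0],
    [-0.0079,0,0.0011,0,0,0],
    [-0.005,0,0.0007,0,0,0],
  ],
)

```text
time: 10.8
eef_pos: [0.4776, 0.0512, 0.0275]
eef_rot: [2.281, 2.016, -0.159]
contact_force: [-0.3, 1.1, -1.3]
finger_gap: 0.0445
grasp_force: 0.8
```

```bash
python3 look.py L3 | grep yaw; python3 front.py pics/L3top.png.npy,370,415,200,255
```

```text
11.2 [0.47775728 0.05183378 0.0275578 ] yaw 82.98126751453442 psi -0.02126751453442921 tilt 8.011949947819957 box s,l if D=11,lat=0: 72.16579622508786 -0.1292560439485645 [ 0.07112912  0.23056872 -0.5821645 ]
pics/L3top.png.npy
front s at l, deg 131.2 -32.1 range -39.0 -26.0 slope deg 6.19 fit at 0: 134.6Traceback (most recent call last):
  File "front.py", line 16, in <module>
    v=a.split(","); print(v[0]); fe(v[0],*map(int,v[1:]))
                                 ~~^^^^^^^^^^^^^^^^^^^^^^
  File "front.py", line 13, in fe
    k=np.polyfit(B[:,i],B[:,j],1); k=np.polyfit(*B[abs(np.polyval(k,B[:,i])-B[:,j])<1.5][:,[i,j]].T,1)
                 ~^^^^^
IndexError: too many indices for array: array is 1-dimensional, but 2 were indexed
```

servo_tool(
  steps=[
    [-0.0026,0,0.0003,0,0,0],
    [-0.0026,0,0.0004,0,0,0],
    [-0.0026,0,0.0003,0,0,0],
    [-0.0026,0,0.0004,0,0,0],
    [-0.0026,0,0.0003,0,0,0],
  ],
)

```text
time: 11.82
eef_pos: [0.4761, 0.0385, 0.0276]
eef_rot: [2.281, 2.016, -0.159]
contact_force: [0.3, 1.5, -0.6]
finger_gap: 0.0446
grasp_force: 1.0
```

servo_tool(
  steps=[
    [-0.001,0,0.0001,0,0,0],
    [-0.001,0,0.0001,0,0,0],
    [-0.001,0,0.0002,0,0,0],
    [-0.0005,0,0.0001,0,0,0],
    [-0.0005,0,0.0001,0,0,0],
  ],
)

```text
time: 12.45
eef_pos: [0.4756, 0.0348, 0.0276]
eef_rot: [2.281, 2.017, -0.159]
contact_force: [0.6, 2.1, -0.9]
finger_gap: 0.0447
grasp_force: 1.0
```

Not in contact with the buffers yet; I'll move on in small steps.

servo_tool(
  steps=[
    [-0.0006,0,0.0001,0,0,0],
    [-0.0006,0,0.0001,0,0,0],
    [-0.0006,0,0.0001,0,0,0],
    [-0.0006,0,0.0001,0,0,0],
    [-0.0006,0,0.0001,0,0,0],
  ],
)

```text
time: 13.08
eef_pos: [0.4754, 0.0319, 0.0276]
eef_rot: [2.281, 2.016, -0.157]
contact_force: [0.6, 4.9, 0.3]
finger_gap: 0.0447
grasp_force: 2.3
```

servo_tool(
  steps=[
    [-0.0004,0,0.0001,0,0,0],
    [-0.0004,0,0,0,0,0],
    [-0.0004,0,0.0001,0,0,0],
    [0,0,0,0,0,0],
    [0,0,0,0,0,0],
  ],
)

```text
time: 13.7
eef_pos: [0.4757, 0.0317, 0.0276]
eef_rot: [2.283, 2.016, -0.154]
contact_force: [0.4, 8.0, 0.3]
finger_gap: 0.0442
grasp_force: 4.1
```

The box is seated, with 8 N of resistance. I'll retreat, rise, and go above the button.

Run:
```python
from h import *
rows([((.4795,.0645,.0276),82.96,8,3),((.483,.09,.10),82.96,6,2),((.48,.07,.27),82.96,0,4),((.43,-.178,.27),82.96,0,6)])
```

```text
[0.0109,-0.0001,-0.0015,0.04,-0.04,-0.03], [0.0109,-0.0001,-0.0015,0.04,-0.04,-0.03], [0.0109,-0.0001,-0.0015,0.04,-0.04,-0.03], [0.0077,0.0002,-0.0376,0,1,0], [0.0084,0.0002,-0.0375,0,1,0],
[-0.0095,-0.0001,-0.0417,0,1.5,0], [-0.0084,-0.0001,-0.042,0,1.5,0], [-0.0073,-0.0001,-0.0422,0,1.5,0], [-0.0062,-0.0001,-0.0424,0,1.5,0], [-0.042,-0.0032,0,0,0,0],
[-0.042,-0.0032,0,0,0,0], [-0.042,-0.0032,0,0,0,0], [-0.042,-0.0032,0,0,0,0], [-0.042,-0.0032,0,0,0,0], [-0.042,-0.0032,0,0,0,0],
```

servo_tool(
  steps=[
    [0.011,0,-0.0015,0,0,0],
    [0.011,0,-0.0015,0,0,0],
    [0.011,0,-0.0015,0,0,0],
    [0.0077,0.0002,-0.0376,0,1,0],
    [0.0084,0.0002,-0.0375,0,1,0],
  ],
)

```text
time: 14.32
eef_pos: [0.4823, 0.0899, 0.1002]
eef_rot: [2.299, 2.035, -0.121]
contact_force: [1.0, 0.1, 0.1]
finger_gap: 0.0441
grasp_force: 0.0
```

servo_tool(
  steps=[
    [-0.0095,0,-0.0417,0,1.5,0],
    [-0.0084,0,-0.042,0,1.5,0],
    [-0.0073,0,-0.0422,0,1.5,0],
    [-0.0062,0,-0.0424,0,1.5,0],
    [-0.042,-0.0032,0,0,0,0],
  ],
)

```text
time: 14.95
eef_pos: [0.4738, 0.0284, 0.2734]
eef_rot: [2.346, 2.081, 0.011]
contact_force: [0.0, -0.9, -1.0]
finger_gap: 0.0443
grasp_force: 0.0
```

servo_tool(
  steps=[
    [-0.042,-0.0032,0,0,0,0],
    [-0.042,-0.0032,0,0,0,0],
    [-0.042,-0.0032,0,0,0,0],
    [-0.042,-0.0032,0,0,0,0],
    [-0.042,-0.0032,0,0,0,0],
  ],
)

```text
time: 15.58
eef_pos: [0.4297, -0.1797, 0.2698]
eef_rot: [2.353, 2.081, 0.0]
contact_force: [0.5, 0.1, 0.1]
finger_gap: 0.0448
grasp_force: 0.0
```

Run:
```python
from h import *
for _ in range(6): optics.grab_frame("top")
for n in("wrist","top"):
    I,P=snap(n,"b"+n+".png")
    print(n,[(np.round(q["xyz"],4).tolist(),round(q["conf"],2)) for q in optics.spot_in(n,"start_top")])
    hsv=cv2.cvtColor(I,cv2.COLOR_RGB2HSV).astype(int)
    m=(abs(hsv[...,0]-65)<12)&(hsv[...,1]>100)&(hsv[...,2]>60); k,l,st,ce=cv2.connectedComponentsWithStats(m.astype(np.uint8))
    for i in range(1,k):
        if st[i,4]>60: print(n,st[i],ce[i],ray(ce[i],P,.163))
print(arm.sense()["eef_pos"],arm.sense()["eef_rot"])
a=[cv2.imread("pics/b%s.png"%n) for n in("wrist","top")]
cv2.imwrite("pics/b.png",np.hstack([cv2.resize(a[0],(400,300)),cv2.resize(a[1][200:440,440:760],(400,300))]))
```

```text
wrist [([0.4328, -0.1777, 0.1654], 0.73), ([0.4629, -0.0436, 0.0661], 0.29)]
wrist [ 261  189   38   37 1099] [279.57597816 206.84804368] [ 0.42937    -0.17942716  0.163     ]
top [([0.6392, 0.2727, 0.022], 0.74), ([0.4276, -0.1776, 0.1692], 0.56), ([0.469, -0.0342, 0.0732], 0.49)]
top [458 243  12  13 123] [463.60162602 248.85365854] [ 0.4304245  -0.18183695  0.163     ]
[ 0.4303223  -0.17790675  0.26981584] [2.35122237e+00 2.08245726e+00 1.00586393e-03]
```

View pics/b.png

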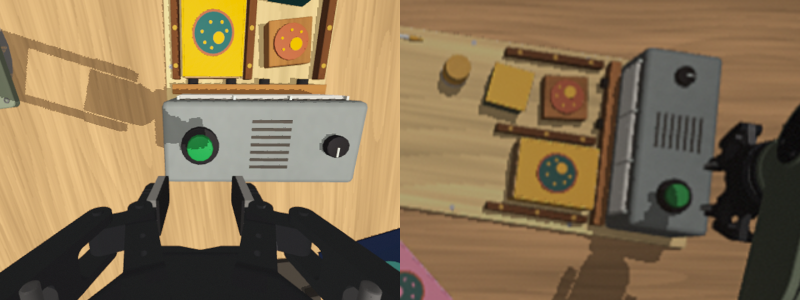

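The green button is at (200,147) in the wrist half of the picture and shows between the open fingers. The box sits in the bay near the buffers. I'll check the lid pose before pressing.

Run:
```python
from h import *
for n,b in(("top",(360,215,435,255)),("wrist",(235,0,350,120))):
    I=np.load("pics/b%s.png.npy"%n); P=optics.camera_params(n)
    a,r,cn=lid(I,P,b); bp=np.array([((q/1000-MOUTH)@d*1000,(q/1000-MOUTH)@e*1000) for q in cv2.boxPoints(r)]); print(n,a,np.round(r[1],1),round(r[2],2)); print(bp.round(1).tolist())
rows([((.4298,-.1795,.195),82.96,0,5)])
```

```text
top 1083 [116.9  89.6] 83.26
[[150.8, 44.2], [150.3, -45.4], [33.3, -44.7], [33.8, 44.8]]
wrist 264 [60.2 62.2] 79.68
[[121.4, 33.3], [125.0, -28.8], [64.9, -32.2], [61.3, 29.8]]
[-0.0003,-0.0001,0.015,0.01,0,0.02], [-0.0003,-0.0001,0.015,0.01,0,0.02], [-0.0003,-0.0001,0.015,0.01,0,0.02], [-0.0003,-0.0001,0.015,0.01,0,0.02], [-0.0003,-0.0001,0.015,0.01,0,0.02],
```

servo_tool(
  steps=[
    [-0.0003,0,0.015,0,0,0],
    [-0.0003,0,0.015,0,0,0],
    [-0.0003,0,0.015,0,0,0],
    [-0.0003,0,0.015,0,0,0],
    [-0.0003,0,0.015,0,0,0],
  ],
  jaw=0,
)

```text
time: 16.7
eef_pos: [0.4299, -0.1803, 0.1936]
eef_rot: [2.353, 2.081, 0.001]
contact_force: [-0.0, 0.5, 0.8]
finger_gap: 0.0001
grasp_force: 0.0
```

servo_tool(
  steps=[
    [0,0,0.005,0,0,0],
    [0,0,0.005,0,0,0],
    [0,0,0.005,0,0,0],
    [0,0,0.005,0,0,0],
    [0,0,0.005,0,0,0],
  ],
)

```text
time: 17.32
eef_pos: [0.4301, -0.1803, 0.1696]
eef_rot: [2.353, 2.08, 0.001]
contact_force: [0.2, 0.4, 0.2]
finger_gap: -0.0
grasp_force: 0.0
```

servo_tool(
  steps=[
    [0,0,0.0015,0,0,0],
    [0,0,0.0015,0,0,0],
    [0,0,0.0015,0,0,0],
    [0,0,0.0015,0,0,0],
    [0,0,0.0015,0,0,0],
  ],
)

```text
time: 17.95
eef_pos: [0.4301, -0.1803, 0.1625]
eef_rot: [2.353, 2.08, 0.001]
contact_force: [-0.5, 1.8, 2.9]
finger_gap: -0.0001
grasp_force: 1.6
```

servo_tool(
  steps=[
    [0,0,0.0012,0,0,0],
    [0,0,0.0012,0,0,0],
    [0,0,0.0012,0,0,0],
    [0,0,0.0012,0,0,0],
    [0,0,0.0012,0,0,0],
  ],
)

```text
time: 18.58
eef_pos: [0.4303, -0.1804, 0.1604]
eef_rot: [2.351, 2.079, 0.003]
contact_force: [-10.2, 5.3, 36.9]
finger_gap: 0.0
grasp_force: 18.1
```

servo_tool(
  steps=[
    [0,0,0.0005,0,0,0],
    [0,0,0.0005,0,0,0],
    [0,0,0.0005,0,0,0],
    [0,0,0,0,0,0],
    [0,0,0,0,0,0],
  ],
)

```text
time: 19.2
eef_pos: [0.4304, -0.1804, 0.1603]
eef_rot: [2.35, 2.078, 0.003]
contact_force: [-10.2, 4.6, 40.6]
finger_gap: -0.0003
grasp_force: 20.0
```

It bottomed out at z=0.1603 with 40 N. I'll back off in small steps to see whether that was the full stroke or the housing rim.

servo_tool(
  steps=[
    [0,0,-0.0015,0,0,0],
    [0,0,-0.0015,0,0,0],
    [0,0,-0.0015,0,0,0],
    [0,0,0,0,0,0],
    [0,0,0,0,0,0],
  ],
)

```text
time: 19.82
eef_pos: [0.4302, -0.1804, 0.1609]
eef_rot: [2.352, 2.08, 0.002]
contact_force: [-4.0, 1.2, 13.3]
finger_gap: -0.0002
grasp_force: 6.6
```

servo_tool(
  steps=[
    [0,0,-0.001,0,0,0],
    [0,0,-0.001,0,0,0],
    [0,0,0,0,0,0],
    [0,0,0,0,0,0],
    [0,0,0,0,0,0],
  ],
)

```text
time: 20.45
eef_pos: [0.4301, -0.1803, 0.1612]
eef_rot: [2.353, 2.081, 0.001]
contact_force: [-0.3, 0.8, 3.6]
finger_gap: 0.0001
grasp_force: 1.9
```

servo_tool(
  steps=[
    [0,0,-0.001,0,0,0],
    [0,0,-0.001,0,0,0],
    [0,0,0,0,0,0],
    [0,0,0,0,0,0],
    [0,0,0,0,0,0],
  ],
)

```text
time: 21.08
eef_pos: [0.4301, -0.1803, 0.1633]
eef_rot: [2.353, 2.08, 0.001]
contact_force: [0.9, 0.4, 3.6]
finger_gap: -0.0003
grasp_force: 1.4
```

servo_tool(
  steps=[
    [0,0,-0.001,0,0,0],
    [0,0,-0.001,0,0,0],
    [0,0,0,0,0,0],
    [0,0,0,0,0,0],
    [0,0,0,0,0,0],
  ],
)

```text
time: 21.7
eef_pos: [0.4301, -0.1803, 0.1653]
eef_rot: [2.353, 2.08, 0.001]
contact_force: [-0.3, -0.1, 2.2]
finger_gap: -0.0004
grasp_force: 0.9
```

servo_tool(
  steps=[
    [0,0,-0.001,0,0,0],
    [0,0,-0.001,0,0,0],
    [0,0,0,0,0,0],
    [0,0,0,0,0,0],
    [0,0,0,0,0,0],
  ],
)

```text
time: 22.32
eef_pos: [0.4299, -0.1802, 0.1671]
eef_rot: [2.353, 2.081, 0.001]
contact_force: [0.1, 0.4, 0.3]
finger_gap: 0.0001
grasp_force: 0.0
```

The spring contact runs from z≈0.167 to a hard stop at ≈0.161, with about 4 N just above the stop. That is the full 6 mm stroke, and the button followed back up. I'll lift clear, check, and hand in.

servo_tool(
  steps=[
    [0,0,-0.01,0,0,0],
    [0,0,-0.02,0,0,0],
    [0,0,-0.025,0,0,0],
    [0,0,-0.025,0,0,0],
    [0,0,-0.02,0,0,0],
  ],
)

```text
time: 22.95
eef_pos: [0.4302, -0.1804, 0.2691]
eef_rot: [2.352, 2.079, 0.002]
contact_force: [-0.1, 0.5, -0.2]
finger_gap: -0.0
grasp_force: 0.0
```

Run:
```python
from h import *
for _ in range(6): optics.grab_frame("top")
I,P=snap("top","f.png"); a,r,cn=lid(I,P,(360,215,435,255)); print(a,r)
print(np.round([(q/1000-MOUTH)@np.c_[d,e]*1000 for q in cv2.boxPoints(r)],1).tolist())
s=arm.sense(); print(s["time"],s["eef_pos"],s["contact_force"],s["dq"])
print(arm.finish_job())
```

```text
1082 ((466.77593994140625, -38.381378173828125), (116.937255859375, 89.5692367553711), 83.25543975830078)
[[150.8, 44.2], [150.3, -45.4], [33.3, -44.7], [33.8, 44.8]]
23.3 [ 0.42940042 -0.18004673  0.26634065] [ 0.28831485 -0.17858584 -0.10422966] [ 1.03950362e-03  2.68025174e-03 -1.47779075e-03 -8.92712685e-05
 -5.83894918e-04  1.25500167e-03]
the job is handed in; nothing more can be done
None
```

The box sits centred against the buffers with no sign of having touched a rail. The start button was then pressed to its stop and released, and the job was handed in at about 23 s; the verdict was not shown to me.

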